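# Hold the purge slide of a gas sampling unit at its mark

## Robot

A 6-joint arm with a two-finger parallel gripper is mounted at the origin on the work surface. World frame = base frame: x ahead of the robot, y to its left, z up, the work surface at z = 0. Lengths are in m, angles in rad, forces in N, time in s.
With the tool pointing down it reaches from about 0.35 to 0.775 m from the base axis. Payload 7.3 kg.
Tool frame: the origin (TCP) lies at the very end of the fingers, on their centre line; the grasp point (between the pads) lies robot.pinch_z behind it (robot.pinch_z is the distance from the TCP to the grasp point, in m); y points along the fingers, z is the direction in which the jaws open and shut, and the axes are right-handed (so a half turn about y gives the same grasp; the last joint's range is limited). The gripper opens to 92 mm and grips with 3 to 60 N. Pads are 19 mm wide; open, the fingers measure 130 mm over their backs; the gripper's body (75 mm by 190 mm) begins 47 mm behind the grasp point.
Start: joints at [0.962, 0.342, 1.524, -0, 1.275, -0.146], TCP at [0.234, 0.47, 0.227] pointing down, gripper open.
Joint ranges: [-2.53, 2.53], [-0.77, 2.02], [0.04, 2.7], [-1, 4.14], [0.28, 2.66], [-3.11, 3.11]. Speed limits (rad/s): [2.57, 2.57, 3.14, 3.14, 3.14, 3.14].

## Interface

Orientations are given as [roll, pitch, yaw] about the fixed x, y, z axes, in that order (R = Rz(yaw) Ry(pitch) Rx(roll)).
In Python, from cell import status, viewer, robot gives the robot as it stands. The module is installed in compiled form; this text tells all that it offers.
- The arm moves only by the shell command python3 -m pendant 'ROWS' [FORCE]. ROWS is JSON, a list that holds one entry, the list of rows, each a list of 7 numbers: the shift along the tool's x, y, z in cm, then the turn, a rotation vector about the tool's x, y, z in rad, then the finger opening in cm, from 0 to 9.18. A call has 1 to 20 rows; each row is the pose to reach, as a shift and turn from the pose commanded when the call began, along the tool's axes at that moment; what a row does not reach only later rows make up. A row lasts 1/10 s, in which the tool goes at most 50 mm and 8.59 degrees, less where a joint would pass 70% of its speed; a pose out of reach is approached as far as the arm can. A call with a gripper value outside its range is refused whole. The fingers move at their own pace and stop on an object; FORCE is the grip in N (left out, the last holds). Time passes only in rows, so rows that repeat a pose let the fingers close. It gives the time, the measured TCP pose, the force and the opening at its end, in the units of the state.
- status.observe(): the state, without advancing time (a new reading comes with each control period).
- viewer.read_camera(name): name is "side" or "top"; returns a dict with "image" (400x640x3 uint8, red, green, blue), "range_z" (400x640 float32, m along the optical axis (not along the pixel's ray), 0 where there is no reading), "fx", "fy", "cx", "cy" (pixels), "camera_from_world" (4x4, takes a point from world to camera coordinates). Camera axes: x right, y up, looking along -z (the intrinsics and any distortion apply to the point x, -y, -z); pixel columns grow to the right and rows downward; lengths in m; the calibration is good to about 2 mm. A picture is of the moment at which its call begins.
- robot.hand_in(): hands the job in, once; it reports no verdict.
The state is a dict: "time": time; "qpos": joint angles; "qvel": joint speeds; "joint_efforts": joint torques, N m; "tool_pos": TCP position; "tool_rot": TCP orientation; "contact_force": force on the tool from outside, world axes, zero at the start; "torque": the same for the moment, N m; "opening": finger opening in m.
Only numpy, scipy, OpenCV 4.12 (cv2) and the standard library are available. Lean on these libraries where they do the work, as an engineer would, in place of code of your own. Each camera call takes 0.05 s, during which the arm holds its last target. There are 200 camera calls.

## Task

Purge the gas sampling unit: swing the red hook catch fully open while the blue handle is still home, then pull the spring-return blue handle out until the orange pointer stands within the yellow band on the scale. Keep hold of the handle there: it springs back if let go, so finish while still holding it, with the pointer in the band. Leave the jar, the bottle and the spanner where they are.

Things in the scene. Friction and masses are not known exactly. Their poses are not given: they have to be found in the camera images.
- sampler: White gas sampling unit, a fixed box on the bench: housing 170 (x) x 200 (y) x 80 mm high, spanning its own x -70 to +100 and y -100 to +100 mm, top at z = 80. Origin on the bench; own -x points out of the front, the way the handle is pulled; own y runs along the front (left seen along own +x). In its top are a slot along x (y = 30) and, beside it, a white scale. The red catch lies on top.
- handle (a point): Middle of the blue bar handle: a horizontal bar 16 mm thick and 116 mm long along the unit's y, axis 55 mm above the bench, on two 10 mm steel rods (35 mm either side of the middle). When home it stands at unit (-145, 0, 55) mm, 75 mm in front of the housing's front face (to the bar's axis). Free above and below; can be pinched from above with the fingers closing along the unit's x. Axes parallel to the unit's.
- pointer (a point): Tip of the orange pointer, which rides with the handle: a blade 3 mm wide on an orange post (10 mm diameter, top 20 mm above the housing) that comes up through the slot. When home at unit (28, 56, 86) mm; it moves along unit -x exactly as far as the handle.
- band: Yellow band on the white scale, 12 mm wide along the unit's x (plus and minus 6 mm about its origin) and 34 mm long along y; flat, on the housing's top. Its place on the scale is different each time, 30 to 52 mm toward unit -x of the pointer's home place. Origin at its middle; axes parallel to the unit's.
- purge (a joint): How far the blue handle is pulled out, m: 0 home, 0.07 end stop. A spring pulls it home: 4 N at home, plus 100 N per m. While the catch is shut, its nose stands before the orange post and blocks the handle after about 2 mm.
- catch (a joint): Angle of the red hook catch, rad: about 0 shut, 0.60 fully open against its stop. Turns about an upright pivot, counterclockwise from above as it opens, so its knob swings toward the unit's -y; it stays where it is left (about 1.1 N at the knob). The nose clears the orange post from about 0.3 rad.
- catch_knob (a point): Top of the upright red finger knob on the catch, 150 mm above the bench (70 mm above the housing's top); a post of 14 mm diameter (head 18 mm, its top 6 mm) that stands up from the 12 mm low catch arm. It can be pushed sideways with shut fingers. Distance from the pivot 116 mm; at catch angle 0 it stands at unit (-30, 13, 150) mm.
- catch_pivot (a point): Pivot of the catch on the housing's top, fixed, at unit (85, 30, 80) mm; the catch turns about the vertical through it.
- jar: Amber glass jar with blue lid, 60 mm diameter, 85 mm high, loose; origin under its middle. A bystander.
- flask: The bottle: clear plastic with white cap, 64 mm diameter, 150 mm high, loose; origin under its middle. A bystander.
- spanner: Steel spanner, 150 mm long, lying loose on the bench. A bystander.

How it is judged:
On the way:
1. the red catch is swung open (at least 0.45 rad) while the blue handle is still home (within 5 mm) (value of joint catch above 0.45 rad and value of joint purge below 0.005 m), for 0.2 s.
At the end, for the whole second after the job is handed in: The fingers still hold the blue handle (more than 2 N), still (under 10 mm/s), with the orange pointer within 6 mm of the middle of the yellow band, and the red catch open (more than 0.45 rad) (x of pointer in the frame of band between -0.006 and 0.006 m and value of joint catch above 0.45 rad and contact force between the fingers and purge above 2 N and velocity of joint purge between -0.01 and 0.01 m/s); the arm keeps its last pose, push and grip.
It fails at once if the jar is moved by more than 30 mm or tipped (distance of jar from where it was at the start of the episode above 0.03 m or angle between jar's own z axis and vertical above 0.5 rad).
It fails at once if the bottle is moved by more than 30 mm or tipped (distance of flask from where it was at the start of the episode above 0.03 m or angle between flask's own z axis and vertical above 0.5 rad).
It fails at once if the spanner is moved by more than 30 mm (distance of spanner from where it was at the start of the episode above 0.03 m).
It also fails if it takes over 45 s, if anything falls off the work surface, if the arm or the gripper's body presses on something with over 40 N, if the wrist force passes 120 N, or if a joint passes its speed limit or range.

## Working session

There is one attempt and no reset: what is moved stays moved. The work goes in short steps, Python scripts to look and compute and a shell command to move; the robot and the scene stay as the last step left them, time stands still between calls to the robot, and variables do not carry over. Pictures are saved under pics/ and viewed, about 8 in all and at most 12, crops included, and the job is handed in when it is done.

```bash
mkdir -p pics; cat > h.py <<'E'
import numpy as np, cv2
from cell import status, viewer, robot
def cam(n):
    c=viewer.read_camera(n); c['image']=np.asarray(c['image']); return c
def save(c,f,crop=None,s=1):
    im=cv2.cvtColor(c['image'],cv2.COLOR_RGB2BGR)
    if crop: r0,r1,c0,c1=crop; im=im[r0:r1,c0:c1]
    if s!=1: im=cv2.resize(im,None,fx=s,fy=s,interpolation=cv2.INTER_CUBIC)
    cv2.imwrite('pics/'+f,im)
def world(c,u,v,z=None):
    T=np.linalg.inv(np.array(c['camera_from_world']))
    u=np.atleast_1d(u).astype(float);v=np.atleast_1d(v).astype(float)
    d=np.stack([(u-c['cx'])/c['fx'],-(v-c['cy'])/c['fy'],-np.ones_like(u)],1)
    D=d@T[:3,:3].T
    if z is None: k=c['range_z'][v.astype(int),u.astype(int)]
    else: k=(z-T[2,3])/D[:,2]
    return T[:3,3]+D*k[:,None]
def proj(c,p):
    q=np.array(c['camera_from_world'])@np.append(p,1)
    return c['cx']+c['fx']*q[0]/-q[2], c['cy']+c['fy']*-q[1]/-q[2]
E
python3 - <<'E'
from h import *
for n in('top','side'):
    c=cam(n); save(c,n+'0.png'); T=np.linalg.inv(c['camera_from_world']); print(n,T.round(3).tolist(),c['fx'],[k for k in c])
s=status.observe(); print(s['tool_pos'],s['tool_rot'],s['opening'],robot.pinch_z)
E
```

```text
top [[0.015, 0.991, -0.129, 0.531], [-1.0, 0.011, -0.029, 0.034], [-0.027, 0.13, 0.991, 0.895], [0.0, 0.0, 0.0, 1.0]] 422.40047774369117 ['image', 'range_z', 'fx', 'fy', 'cx', 'cy', 'camera_from_world']
side [[0.722, 0.427, -0.544, 0.225], [-0.692, 0.431, -0.579, -0.38], [-0.013, 0.794, 0.607, 0.541], [0.0, 0.0, 0.0, 1.0]] 383.272637812168 ['image', 'range_z', 'fx', 'fy', 'cx', 'cy', 'camera_from_world']
[0.23416492 0.46948031 0.22613575] [-1.57213426e+00  1.87768495e-04 -4.62805009e-01] 0.09157537568477352 0.0188
```

View pics/top0.png

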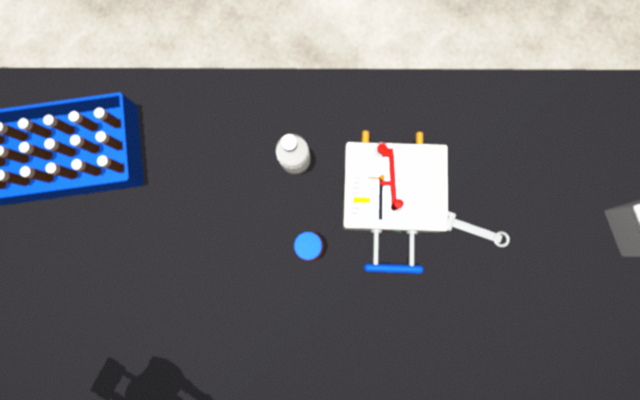

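View pics/side0.png

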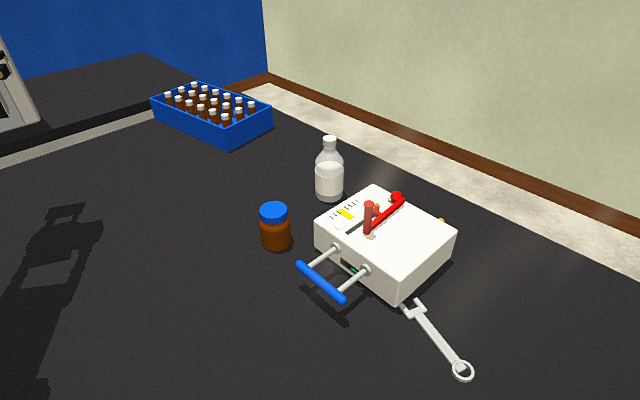

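```bash
python3 - <<'E'
from h import *
for n in('top','side'):
    c=cam(n); h=cv2.cvtColor(c['image'],cv2.COLOR_RGB2HSV); H,S,V=[h[...,i].astype(int) for i in range(3)]
    vv,uu=np.mgrid[:400,:640]; W=world(c,uu.ravel(),vv.ravel()); W=W.reshape(400,640,3)
    ok=c['range_z']>0
    near=ok&(W[...,0]>.3)&(W[...,0]<.75)&(W[...,1]>-.35)&(W[...,1]<.1)
    def comp(m,name,z):
        k,l,st,_=cv2.connectedComponentsWithStats(m.astype(np.uint8)); 
        for i in range(1,k):
            if st[i,4]<15: continue
            b=l==i; p=world(c,uu[b],vv[b],z); q=cv2.minAreaRect((p[:,:2]*1000).astype(np.float32))
            print(n,name,st[i].tolist(),'mean@z',p.mean(0).round(4),'depthmed',np.median(W[b],0).round(4),'rect',np.round(q[0],1),np.round(q[1],1),round(q[2],1))
    comp(near&(H>100)&(H<130)&(S>120),'blue',.06)
    comp(near&(H>22)&(H<35)&(S>140)&(V>120),'yellow',.08)
    comp(near&(H>8)&(H<20)&(S>140)&(V>120),'orange',.09)
    comp(near&((H<6)|(H>174))&(S>150)&(V>80),'red',.15)
    comp(near&(np.abs(W[...,2]-.08)<.008)&(S<60),'housing',.08)
E
```

```text
top blue [298, 231, 24, 29, 583] mean@z [0.5481 0.0801 0.06  ] depthmed [0.5477 0.0796 0.0853] rect [548.5  78.5] [54.9 45.4] 1.3
top blue [363, 263, 61, 11, 555] mean@z [ 0.506 -0.085  0.06 ] depthmed [ 0.506 -0.086  0.061] rect [506.4 -84.7] [116.2  18.9] 88.9
top yellow [354, 198, 16, 4, 60] mean@z [ 0.6372 -0.0211  0.08  ] depthmed [ 0.6363 -0.0208  0.0821] rect [637.2 -22. ] [ 5.9 29.1] 0.7
top red [378, 144, 25, 65, 388] mean@z [ 0.6727 -0.0677  0.15  ] depthmed [ 0.6777 -0.0772  0.0957] rect [671.2 -63.4] [118.6  32. ] 10.9
top housing [344, 143, 104, 88, 8003] mean@z [ 0.6631 -0.0909  0.08  ] depthmed [ 0.6622 -0.0973  0.0801] rect [666.1 -88.3] [198.9 169.1] 88.9
top housing [300, 150, 9, 15, 27] mean@z [0.7176 0.0898 0.08  ] depthmed [0.716  0.0891 0.0793] rect [719.3  89.3] [ 6.  32.2] 59.9
side blue [259, 201, 29, 23, 515] mean@z [0.5581 0.0964 0.06  ] depthmed [0.5421 0.0736 0.084 ] rect [558.5  98.3] [68.2 54.3] 55.7
side blue [295, 260, 52, 45, 631] mean@z [ 0.5036 -0.0911  0.06  ] depthmed [ 0.503  -0.0922  0.0606] rect [503.7 -87.9] [116.5  18.5] 89.1
side yellow [33
[... 246 characters left out ...]
 10.3] 30.1
side orange [260, 220, 27, 12, 116] mean@z [0.5103 0.0379 0.09  ] depthmed [0.5273 0.0645 0.0585] rect [511.6  40.4] [26.4 47.3] 38.9
side red [363, 191, 42, 44, 541] mean@z [ 0.6209 -0.1141  0.15  ] depthmed [ 0.6706 -0.0812  0.0943] rect [ 621.5 -110.2] [122.8  30.6] 5.1
side red [364, 200, 10, 8, 55] mean@z [ 0.6209 -0.0841  0.15  ] depthmed [ 0.6215 -0.0831  0.1492] rect [621.3 -84. ] [16.9 15.1] 22.9
side housing [325, 164, 19, 13, 106] mean@z [0.722  0.0905 0.08  ] depthmed [0.7195 0.0888 0.0798] rect [727.   90.5] [27.6 59. ] 79.0
side housing [313, 184, 145, 99, 6537] mean@z [ 0.6529 -0.1048  0.08  ] depthmed [ 0.6484 -0.1144  0.0794] rect [661.2 -91. ] [200.6 173.1] 89.0
```

```bash
python3 -m pendant '[[[14,0,-7,0,0.28,0,0],[29,0,-14,0,0.56,0,0],[43,0,-21,0,0.84,0,0],[57.5,0,-28.8,0,1.127,0,0],[57.5,0,-28.8,0,1.127,0,0],[57.5,0,-28.8,0,1.127,0,0],[57.5,0,-28.8,0,1.127,0,0],[57.5,0,-28.8,0,1.127,0,0],[57.5,0,-28.8,0,1.127,0,0],[57.5,0,-28.8,0,1.127,0,0],[57.5,0,-28.8,0,1.127,0,0],[57.5,0,-28.8,0,1.127,0,0],[57.5,0,-28.8,0,1.127,0,0],[57.5,0,-28.8,0,1.127,0,0],[57.5,0,-28.8,0,1.127,0,0],[57.5,0,-28.8,0,1.127,0,0],[57.5,0,-28.8,0,1.127,0,0]]]' 20
python3 - <<'E'
from h import *
c=cam('side'); save(c,'s1.png',(130,310,230,480),3)
E
```

```text
time: 1.9
tool_pos: [0.6198, -0.0432, 0.2271]
tool_rot: [-1.571, 0.0, -1.588]
contact_force: [-0.5, -1.0, -0.6]
opening: 0.0008
```

View pics/s1.png

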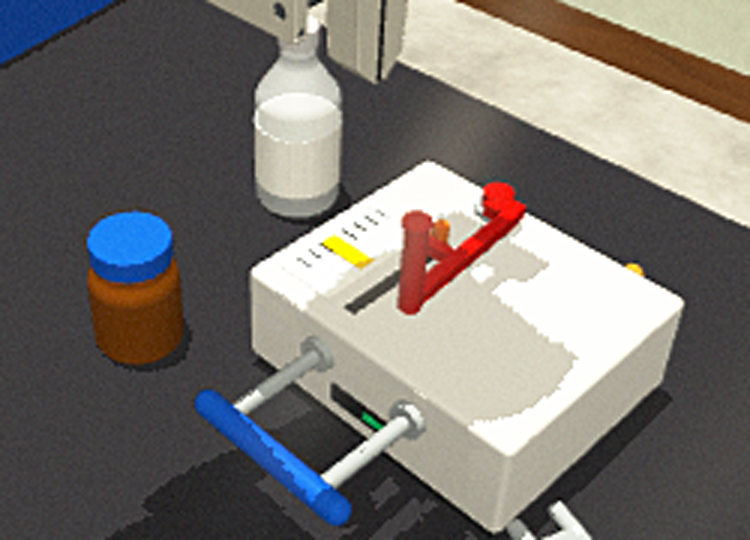

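The gripper hangs above the scale, with the catch shut (knob about (414,220) in the crop) and the handle home. Next I descend on the +y side of the knob and push.

```bash
python3 -m pendant '[[[0,3,0,0,0,0,0],[0,6,0,0,0,0,0],[0,9,0,0,0,0,0],[0,11,0,0,0,0,0],[0,11,0,0,0,0,0]]]' ; python3 -m pendant '[[[1,0,0,0,0,0,0],[2,0,0,0,0,0,0],[2.7,0,0.3,0,0,0,0],[3.4,0,0.6,0,0,0,0],[4.1,0,0.9,0,0,0,0],[4.8,0,1.3,0,0,0,0],[5.5,0,1.7,0,0,0,0],[6.2,0,2.1,0,0,0,0],[6.8,0,2.5,0,0,0,0],[7.2,0,2.6,0,0,0,0],[7.2,0,2.6,0,0,0,0]]]'
python3 - <<'E'
from h import *
c=cam('side'); save(c,'s2.png',(130,310,230,480),3)
E
```

```text
time: 2.45
tool_pos: [0.6182, -0.0433, 0.114]
tool_rot: [-1.577, 0.001, -1.589]
contact_force: [0.3, -0.0, -0.4]
opening: 0.0006
time: 3.55
tool_pos: [0.6457, -0.1173, 0.1166]
tool_rot: [-1.57, 0.0, -1.59]
contact_force: [0.5, 1.2, 0.1]
opening: 0.0002
```

View pics/s2.png

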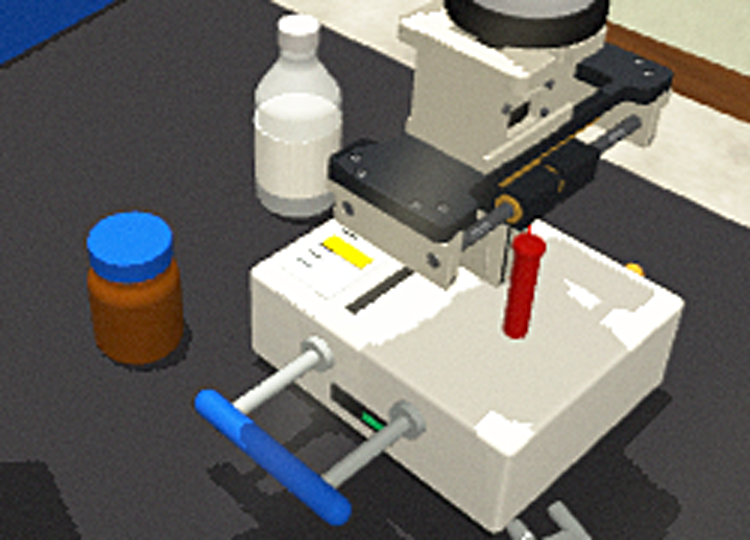

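The catch has swung most of the way: the knob is now at about (527,240). I'll creep on to the stop.

```bash
python3 -m pendant '[[[0.2,0,0.1,0,0,0,0],[0.4,0,0.1,0,0,0,0],[0.4,0,0.1,0,0,0,0]]]'; python3 -m pendant '[[[0.2,0,0.1,0,0,0,0],[0.4,0,0.1,0,0,0,0],[0.4,0,0.1,0,0,0,0]]]'
python3 - <<'E'
from h import *
c=cam('side'); h=cv2.cvtColor(c['image'],cv2.COLOR_RGB2HSV).astype(int)
m=((h[...,0]<6)|(h[...,0]>174))&(h[...,1]>150)&(h[...,2]>70)
v,u=np.where(m[180:300,300:470]);v+=180;u+=300
W=world(c,u,v); k=W[:,2]>.125; p=W[k].mean(0); print(p)
o=np.array([.65,-.0882]);a=-.019;R=np.array([[np.cos(a),-np.sin(a)],[np.sin(a),np.cos(a)]])
q=R.T@(p[:2]-o)*1000; d=q-[85,30]; print(q,'catch',np.arctan2(-d[1],-d[0])-np.arctan2(17,115),np.hypot(*d))
E
```

```text
time: 3.9
tool_pos: [0.6453, -0.118, 0.1165]
tool_rot: [-1.573, 0.005, -1.589]
contact_force: [-0.2, 11.8, 0.9]
opening: 0.0007
time: 4.2
tool_pos: [0.6455, -0.1187, 0.1163]
tool_rot: [-1.575, 0.009, -1.587]
contact_force: [-2.3, 22.6, 3.8]
opening: 0.0005
[ 0.64170533 -0.14210647  0.14704993]
[ -7.2690144  -54.05432563] catch 0.5920798535044745 124.81466530675495
```

```bash
python3 -m pendant '[[[-1,0,0,0,0,0,0],[-3,0,-0.5,0,0,0,0],[-4,-4,-2,0,0,0,3],[-4,-7,-6,0,0,0,5],[-4,-7,-11,0,0,0,6],[-4,-7,-14,0,0,0,6],[-4,-7,-14,0,0,0,6],[-4,-7,-14,0,0,0,6],[-4,-7,-14,0,0,0,6]]]'
```

```text
time: 5.15
tool_pos: [0.5086, -0.0826, 0.1869]
tool_rot: [-1.57, -0.0, -1.59]
contact_force: [-0.5, 0.7, -0.1]
opening: 0.0519
```

```bash
python3 -m pendant '[[[0.3,3,-0.35,0,0,0,5],[0.3,7,-0.35,0,0,0,5],[0.3,11,-0.35,0,0,0,5],[0.3,14,-0.35,0,0,0,5],[0.3,15,-0.35,0,0,0,5],[0.3,15,-0.35,0,0,0,5]]]'
python3 - <<'E'
from h import *
c=cam('side'); save(c,'s3.png',(130,310,230,480),3)
E
```

```text
time: 5.75
tool_pos: [0.504, -0.0852, 0.0353]
tool_rot: [-1.573, 0.001, -1.59]
contact_force: [1.1, -0.5, -0.3]
opening: 0.0498
```

View pics/s3.png

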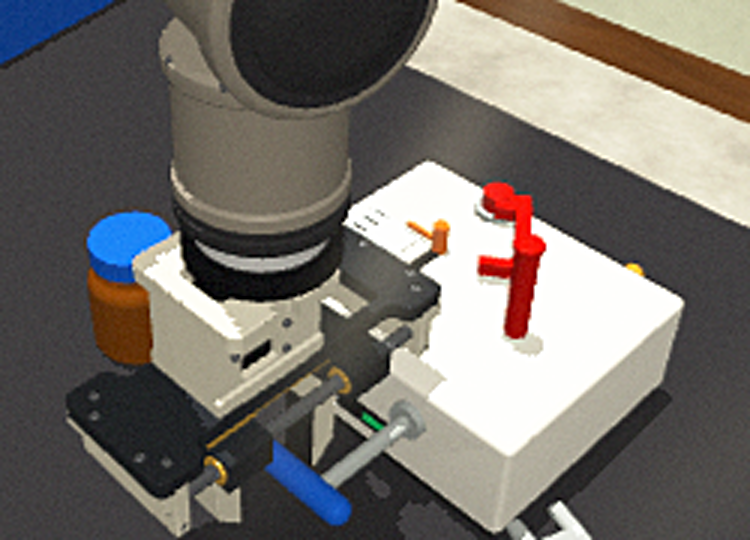

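The catch is open and the fingers stand either side of the bar. I'll close, then pull about 4 cm.

```bash
python3 -m pendant '[[[0,0,0,0,0,0,2.5],[0,0,0,0,0,0,1],[0,0,0,0,0,0,1],[0,0,0,0,0,0,1],[0,0,0,0,0,0,1],[0,0,0,0,0,0,1],[0,0,0,0,0,0,1]]]' 50; python3 -m pendant '[[[0,0,-0.5,0,0,0,1],[0,0,-1,0,0,0,1],[0,0,-1.5,0,0,0,1],[0,0,-2,0,0,0,1],[0,0,-2.5,0,0,0,1],[0,0,-3,0,0,0,1],[0,0,-3.5,0,0,0,1],[0,0,-4,0,0,0,1],[0,0,-4.2,0,0,0,1],[0,0,-4.2,0,0,0,1],[0,0,-4.2,0,0,0,1]]]'
python3 - <<'E'
from h import *
a=-.019;R=np.array([[np.cos(a),-np.sin(a)],[np.sin(a),np.cos(a)]])
for n in('side','top'):
    c=cam(n); save(c,n+'4.png',(170,260,320,440) if n=='side' else (120,220,320,460),5)
    h=cv2.cvtColor(c['image'],cv2.COLOR_RGB2HSV).astype(int);vv,uu=np.mgrid[:400,:640]
    for nm,lo,hi,z in(('yellow',22,35,.08),('orange',7,20,.086)):
        m=(h[...,0]>lo)&(h[...,0]<hi)&(h[...,1]>110)&(h[...,2]>110)
        W=world(c,uu[m],vv[m],z); k=(abs(W[:,0]-.65)<.07)&(abs(W[:,1]+.05)<.06); W=W[k]
        U=(W[:,:2]-[.65,-.0882])@R*1000
        if len(U): print(n,nm,len(U),U.mean(0).round(1),U.min(0).round(1),U.max(0).round(1), 'y>45 mean',U[U[:,1]>45].mean(0).round(1))
E
```

```text
time: 6.5
tool_pos: [0.5053, -0.0856, 0.0374]
tool_rot: [-1.568, -0.0, -1.59]
contact_force: [4.3, 1.0, 3.9]
opening: 0.0147
time: 7.6
tool_pos: [0.464, -0.0849, 0.0374]
tool_rot: [-1.566, -0.001, -1.59]
contact_force: [8.5, 3.2, 1.7]
opening: 0.0147
side yellow 69 [-13.8  69.7] [-19.2  51.2] [-7.2 85.2] y>45 mean [-13.8  69.7]
side orange 77 [-11.3  36.6] [-22.1  21. ] [ 2.3 56.2] y>45 mean [-14.5  50.7]
top yellow 65 [-14.   65.7] [-17.4  49.5] [-10.6  80.5] y>45 mean [-14.   65.7]
top orange 19 [-13.1  30.1] [-18.6  26.9] [-6.9 32.8] y>45 mean [nan nan]<stdin>:10: RuntimeWarning: Mean of empty slice.
  ret = um.true_divide(
```

View pics/side4.png

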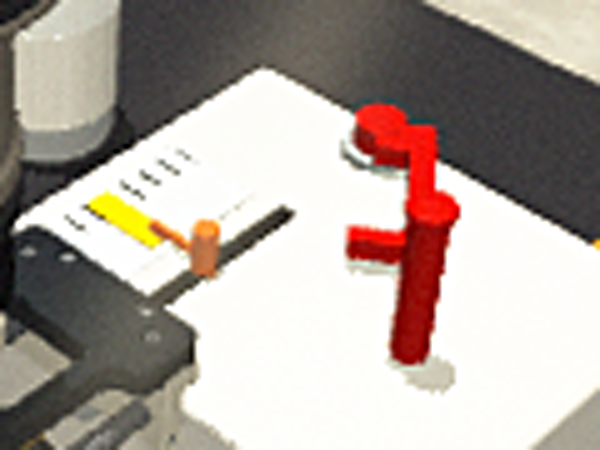

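View pics/top4.png

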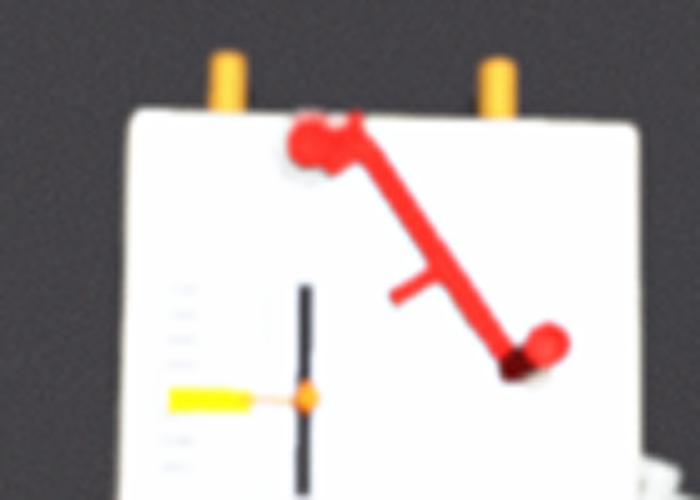

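Both views show the pointer at the middle of the band: about (160,235) in the side crop and (265,400) in the top crop. The catch is open. I'll let it settle briefly, check once more and hand in.

```bash
python3 -m pendant '[[[0,0,0,0,0,0,1],[0,0,0,0,0,0,1],[0,0,0,0,0,0,1],[0,0,0,0,0,0,1],[0,0,0,0,0,0,1]]]'
python3 -c "
from h import *
print(robot.hand_in()); print(status.observe()['tool_pos'],status.observe()['opening'])"
```

```text
time: 8.2
tool_pos: [0.464, -0.0848, 0.0374]
tool_rot: [-1.566, -0.001, -1.59]
contact_force: [8.5, 2.3, 0.7]
opening: 0.0148
the job is handed in; nothing more can be done
None
the job is handed in; nothing more can be done
```

I swung the catch open with the handle still home, then gripped the bar and pulled it about 41 mm. I handed the job in at about 8.2 s, still holding it; no verdict was reported.

- **Catch:** it was pushed until it met its stop, where the push rose to about 23 N. The camera gave about 0.59 rad, but that reading put the knob 125 mm from the pivot where the true distance is 116 mm, so the angle is approximate. Later pictures also show it open.
- **Pointer:** it read −14.5 mm along the unit's x in the side view, against a band middle of −13.8 to −14.0 mm, well within the ±6 mm allowed. The top view only caught the pointer's post, at −13.1 mm.
- **Grip:** I set it to 50 N. The wrist read about 8.5 N along the pull, about what the spring should give. The tool position had not moved by more than 0.1 mm over the last 0.6 s.
- **Jar, bottle and spanner:** the arm never worked close to any of them, and they showed no shift in the pictures where they were visible. I did not measure them again at the end.

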